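# Sort the vessels into the shaker's clamps

### The arm

A 6-joint arm with a two-finger parallel gripper is mounted at the origin on a cart in front of the work surface, level with it; the furniture and walls round the work are solid. World frame = base frame: x ahead of the robot, y to its left, z up, the work surface at z = 0. Lengths are in mm, angles in degrees, forces in N, time in s.
With the tool pointing down it reaches from about 350 to 850 mm from the base axis. Payload 8.1 kg.
Tool frame: the origin (TCP) lies midway between the tips of the shut fingers; the grasp point (between the pads) lies 19 mm behind it; z points along the fingers, y is the line along which they close (so a half turn about z gives the same grasp; the last joint's range is limited). The gripper opens to 85 mm and grips with 20 to 120 N. Pads are 22 mm wide; open, the fingers measure 114 mm over their backs; the gripper's body (76 mm by 85 mm) begins 54 mm behind the grasp point. The pads swing forward as they close: fully open they stand 13 mm farther back than shut.
Start: joints at [-73.132, 7.471, 85.268, -0, 87.261, -4.893], TCP at [222.461, -557.24, 231.292] pointing down, gripper open.
Joint ranges: [-169.43, 169.43], [-51.17, 129.36], [1.28, 143.12], [-76.62, 256.62], [0, 156.53], [-152.29, 152.29]. Speed limits (degrees/s): [136.94, 136.94, 159.86, 180, 180, 180].

### API

Orientations are given as [roll, pitch, yaw] about the fixed x, y, z axes, in that order (R = Rz(yaw) Ry(pitch) Rx(roll)).
In Python, from bench import r, optics, workorder gives the robot as it stands.
- The arm moves only by the shell command python3 -m handwheel [FORCE], which reads ROWS from standard input. ROWS is a JSON object with one list for each field, all of the same length, 1 to 8, a row being the entries at one place: drx, dry, drz (a rotation vector in normalised numbers (1 is 60 degrees)), x, y, z (the shift in parts of the range, where 1.0 means 750 mm), aperture (the finger opening in mm); each row is the pose to reach, as a shift and turn from the pose commanded when the command began, along the tool's axes at that moment; what a row does not reach only later rows make up. A row lasts 1/8 s, in which the tool goes at most 62.5 mm and 10.7 degrees, less where a joint would pass 70% of its speed; a pose out of reach is approached as far as the arm can. The fingers move at their own pace and stop on an object; FORCE is the grip in N (left out, the last holds). Time passes only in rows, so rows that do not move let the fingers close. It prints the time, the measured TCP pose, the force, the opening and the grip force at its end. Input that does not fit is refused with a message, and nothing moves.
- r.sense(): the state, without advancing time (a new reading comes with each control period).
- optics.snapshot(name): name is "scene" or "top" or "wrist"; returns a dict with "pixels" (384x512x3 uint8, blue, green, red), "fx", "fy", "cx", "cy" (pixels), "pose" (4x4, takes a point from camera to world coordinates). Camera axes: x right, y up, looking along -z (the intrinsics and any distortion apply to the point x, -y, -z); pixel columns grow to the right and rows downward; lengths in mm; the calibration is good to about 2 mm. A picture is of the moment at which its call begins. There is no depth.
- workorder.hand_in(): hands the job in; it is judged then, once.
The state is a dict: "time": time; "joint_pos": joint angles; "qd": joint speeds; "joint_efforts": joint torques, N m; "tool_pos": TCP position; "tcp_rot": TCP orientation; "ft_force": force on the tool from outside, world axes, zero at the start; "wrist_torque": the same for the moment, N m; "finger_gap": finger opening in mm; "grip_force": force on a finger pad.
Only numpy, scipy, OpenCV 4.12 (cv2) and the standard library are available. Lean on these libraries where they do the work, as an engineer would, in place of code of your own. Each camera call takes 0.05 s, during which the arm holds its last target. There are 200 camera calls.

### The job

Load the orbital shaker before its run: take the three capped bottles and the conical flask that stand on the front half of the bench, left and right of the shaker (the stock bottles at the back stay), and seat each one upright in the spring clamp made for the width of its base, standing flat on the clamp's foot between the fingers. The smallest clamp is for the small bottle, the largest for the large bottle, and the two middle clamps, which are alike, take the conical flask and the middle-sized bottle, one each, either way round. They are glass: lower each one all the way to its seat before letting go, do not drop it in, and do not tip any over on the way.

Things in the scene. Friction and masses are not known exactly. Their poses are not given: they have to be found in the camera images.
- shaker: Orbital shaker, standing still: low white housing with a grey control strip on its front and a square drilled aluminium platform, 260 x 260 mm, top face 74 mm above the bench. It carries the four clamps in a square, 120 mm apart. Origin: on the bench under the platform's centre; x points away from the control strip, z up. Fixed, nothing on it moves.
- clamp_small: Spring clamp of plain steel (the smallest size of three), fixed on the shaker's platform: a round 4 mm thick foot with six upright fingers 52 mm high round it, 66 mm clear between the fingers, flaring out to 75 mm at their tips; made for a vessel base of 56 mm. Origin: centre of its underside (on the platform); z up. A seated vessel's underside stands 4 mm above this origin.
- clamp_mid_a: Spring clamp of plain steel (the middle size of three), fixed on the shaker's platform: a round 4 mm thick foot with six upright fingers 52 mm high round it, 78 mm clear between the fingers, flaring out to 87 mm at their tips; made for a vessel base of 67 to 68 mm. Origin: centre of its underside (on the platform); z up. A seated vessel's underside stands 4 mm above this origin. One of two alike.
- clamp_mid_b: Spring clamp of plain steel (the middle size of three), fixed on the shaker's platform: a round 4 mm thick foot with six upright fingers 52 mm high round it, 78 mm clear between the fingers, flaring out to 87 mm at their tips; made for a vessel base of 67 to 68 mm. Origin: centre of its underside (on the platform); z up. A seated vessel's underside stands 4 mm above this origin. One of two alike.
- clamp_large: Spring clamp of plain steel (the largest size of three), fixed on the shaker's platform: a round 4 mm thick foot with six upright fingers 52 mm high round it, 96 mm clear between the fingers, flaring out to 105 mm at their tips; made for a vessel base of 86 mm. Origin: centre of its underside (on the platform); z up. A seated vessel's underside stands 4 mm above this origin.
- small_bottle: Small closed screw-cap glass bottle, straight sides, brown contents, base 56 mm across, 104 mm high, about 0.14 kg. Ribbed cap 40 mm across from 82 mm up to the top at 104 mm; the shoulder below it widens to full width at 62 mm: grip the cap from above. Round. Origin: centre of its underside; z up its axis. Stands on the bench at the start.
- flask: Conical glass flask with pink contents and a pale covered mouth, base 67 mm across, 108 mm high, about 0.11 kg. It narrows from the base to a neck 29 to 31 mm across between 81 mm and 105 mm up: grip the neck from above. Round. Origin: centre of its underside; z up its axis. Stands on the bench at the start.
- tall_bottle: Middle-sized closed screw-cap glass bottle, straight sides, clear contents, base 68 mm across, 142 mm high, about 0.28 kg. Ribbed cap 39 mm across from 116 mm up to the top at 142 mm; the shoulder below it widens to full width at 88 mm: grip the cap from above. Round. Origin: centre of its underside; z up its axis. Stands on the bench at the start.
- large_bottle: Largest closed screw-cap glass bottle, straight sides, pink contents, base 86 mm across, 180 mm high, about 0.48 kg. Ribbed cap 41 mm across up to the top at 180 mm; the shoulder widens from 163 mm down to full width at 110 mm: grip the cap from above, fingertips above 163 mm. Round. Origin: centre of its underside; z up its axis. Stands on the bench at the start.
Not all that is in view belongs to the job. What is shaped like the tall_bottle but red is not meant. What is shaped like the large_bottle but red is not meant.

How it is judged (in metres and radians):
At the end, for the whole second after the job is handed in: Small bottle in the small clamp, large bottle in the large clamp, flask and middle-sized bottle in one middle clamp each: axis within 9 mm of the clamp's centre, underside on its foot (less than 10 mm above the clamp's origin), upright within 0.1 rad, at rest (under 0.02 m/s) (horizontal distance between small_bottle and clamp_small below 0.009 m and z of small_bottle in the frame of clamp_small below 0.01 m and horizontal distance between large_bottle and clamp_large below 0.009 m and z of large_bottle in the frame of clamp_large below 0.01 m and (((horizontal distance between flask and clamp_mid_a below 0.009 m and z of flask in the frame of clamp_mid_a below 0.01 m) and (horizontal distance between tall_bottle and clamp_mid_b below 0.009 m and z of tall_bottle in the frame of clamp_mid_b below 0.01 m)) or ((horizontal distance between flask and clamp_mid_b below 0.009 m and z of flask in the frame of clamp_mid_b below 0.01 m) and (horizontal distance between tall_bottle and clamp_mid_a below 0.009 m and z of tall_bottle in the frame of clamp_mid_a below 0.01 m))) and angle between each of small_bottle, flask, tall_bottle, large_bottle's own z axis and vertical below 0.1 rad and linear speed of each of small_bottle, flask, tall_bottle, large_bottle below 0.02 m/s); the robot touches nothing.
It fails at once if a vessel is let go over a clamp and drops in (fingers off it, its underside still over 25 mm above the origin of a clamp within 30 mm sideways) ((horizontal distance between small_bottle and clamp_small below 0.03 m and z of small_bottle in the frame of clamp_small above 0.025 m and contact force between the fingers and small_bottle below 0.05 N) or (horizontal distance between small_bottle and clamp_mid_a below 0.03 m and z of small_bottle in the frame of clamp_mid_a above 0.025 m and contact force between the fingers and small_bottle below 0.05 N) or (horizontal distance between small_bottle and clamp_mid_b below 0.03 m and z of small_bottle in the frame of clamp_mid_b above 0.025 m and contact force between the fingers and small_bottle below 0.05 N) or (horizontal distance between small_bottle and clamp_large below 0.03 m and z of small_bottle in the frame of clamp_large above 0.025 m and contact force between the fingers and small_bottle below 0.05 N) or (horizontal distance between flask and clamp_small below 0.03 m and z of flask in the frame of clamp_small above 0.025 m and contact force between the fingers and flask below 0.05 N) or (horizontal distance between flask and clamp_mid_a below 0.03 m and z of flask in the frame of clamp_mid_a above 0.025 m and contact force between the fingers and flask below 0.05 N) or (horizontal distance between flask and clamp_mid_b below 0.03 m and z of flask in the frame of clamp_mid_b above 0.025 m and contact force between the fingers and flask below 0.05 N) or (horizontal distance between flask and clamp_large below 0.03 m and z of flask in the frame of clamp_large above 0.025 m and contact force between the fingers and flask below 0.05 N) or (horizontal distance between tall_bottle and clamp_small below 0.03 m and z of tall_bottle in the frame of clamp_small above 0.025 m and contact force between the fingers and tall_bottle below 0.05 N) or (horizontal distance between tall_bottle and clamp_mid_a below 0.03 m and z of tall_bottle in the frame of clamp_mid_a above 0.025 m and contact force between the fingers and tall_bottle below 0.05 N) or (horizontal distance between tall_bottle and clamp_mid_b below 0.03 m and z of tall_bottle in the frame of clamp_mid_b above 0.025 m and contact force between the fingers and tall_bottle below 0.05 N) or (horizontal distance between tall_bottle and clamp_large below 0.03 m and z of tall_bottle in the frame of clamp_large above 0.025 m and contact force between the fingers and tall_bottle below 0.05 N) or (horizontal distance between large_bottle and clamp_small below 0.03 m and z of large_bottle in the frame of clamp_small above 0.025 m and contact force between the fingers and large_bottle below 0.05 N) or (horizontal distance between large_bottle and clamp_mid_a below 0.03 m and z of large_bottle in the frame of clamp_mid_a above 0.025 m and contact force between the fingers and large_bottle below 0.05 N) or (horizontal distance between large_bottle and clamp_mid_b below 0.03 m and z of large_bottle in the frame of clamp_mid_b above 0.025 m and contact force between the fingers and large_bottle below 0.05 N) or (horizontal distance between large_bottle and clamp_large below 0.03 m and z of large_bottle in the frame of clamp_large above 0.025 m and contact force between the fingers and large_bottle below 0.05 N)).
It fails at once if a vessel is tipped over (more than 0.7 rad from upright) (angle between any of small_bottle, flask, tall_bottle, large_bottle's own z axis and vertical above 0.7 rad).
It also fails if it takes over 99 s, if anything falls off the work surface, if the arm or the gripper's body presses on something with over 40 N, if the wrist force passes 120 N, or if a joint passes its speed limit or range.

## Working session

There is one attempt and no reset: what is moved stays moved. The work goes in short steps, Python scripts to look and compute and a shell command to move; the robot and the scene stay as the last step left them, time stands still between calls to the robot, and variables do not carry over. Pictures are saved under pics/ and viewed, at most 14 in all, crops included, and the job is handed in when it is done.

```bash
mkdir -p pics; ls
python3 - <<'E'
from bench import r, optics
import cv2, numpy as np
for n in ("scene","top"):
    s=optics.snapshot(n); cv2.imwrite(f"pics/{n}0.png",s["pixels"]); np.savez(f"{n}0.npz",**s)
    print(n,s["fx"],s["fy"],s["cx"],s["cy"],{k:v for k,v in s.items() if k not in("pixels","pose","fx","fy","cx","cy")}); print(np.round(s["pose"],3))
print(r.sense())
E
```

```text
pics
scene 498.60412910684 498.60412910684 251.2046876907735 198.58441770261194 {}
[[-9.120000e-01  1.630000e-01 -3.760000e-01 -2.349080e+02]
 [-4.090000e-01 -4.190000e-01  8.110000e-01  1.595933e+03]
 [-2.600000e-02  8.930000e-01  4.490000e-01  1.012988e+03]
 [ 0.000000e+00  0.000000e+00  0.000000e+00  1.000000e+00]]
top 489.5845097805486 489.5845097805486 257.21046939584994 196.10724283724176 {}
[[ 3.400000e-02  8.800000e-01 -4.730000e-01 -4.797360e+02]
 [-9.990000e-01  2.500000e-02 -2.700000e-02 -1.519070e+02]
 [-1.200000e-02  4.740000e-01  8.810000e-01  2.001928e+03]
 [ 0.000000e+00  0.000000e+00  0.000000e+00  1.000000e+00]]
{'time': 0.1, 'joint_pos': array([-7.31331686e+01,  7.51147585e+00,  8.53223194e+01, -4.47842720e-05,
        8.72634629e+01, -4.89208854e+00]), 'qd': array([-0.03052494, -0.17300874, -0.17169636,  0.06276171,  0.09616512,
       -0.01154002]), 'joint_efforts': array([ 1.72886434e-03, -5.70952106e+01, -5.01942086e+01, -8.32558180e-05,
        8.09845078e-03, -1.33733042e-05]), 'tool_pos': array([ 222.30538123, -556.75838878,  230.34900989]), 'tcp_rot': array([-1.79903092e+02, -8.24954277e-03,  2.17589151e+01]), 'ft_force': array([ 0.74927312, -0.38213469, -0.63246708]), 'wrist_torque': array([-0.05228683, -0.0215445 ,  0.03270946]), 'grip_force': 0.0, 'finger_gap': 85.29238398862755}
```

View pics/scene0.png

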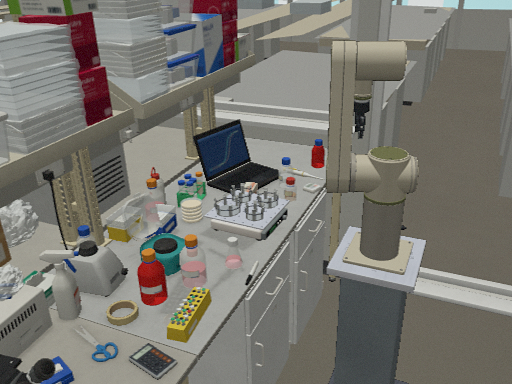

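Run:
```python
import cv2
i=cv2.imread("pics/top0.png");cv2.imwrite("pics/top0c.png",cv2.resize(i[90:340,80:430],None,fx=2.28,fy=2.28,interpolation=cv2.INTER_CUBIC))
```

```text
(no output)
```

View pics/top0.png

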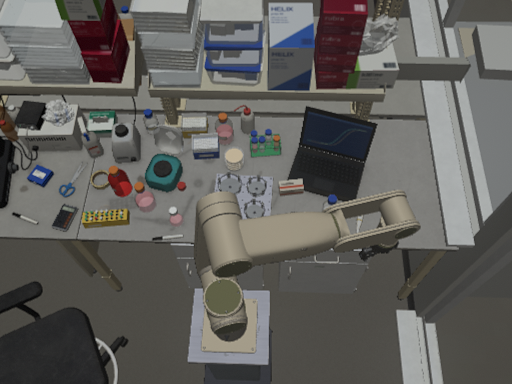

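The scene view shows the flask at (234,250), the large pink bottle at (192,262) and a red distractor at (152,278). The tall bottle with a blue cap is at (286,170), the small bottle with a red cap at (290,188), a red distractor at (318,153) and the shaker at (246,210). In the top view the arm hides the right side.

Run:
```python
import cv2,numpy as np
i=cv2.imread("pics/scene0.png")
a=cv2.resize(i[135:310,135:335],None,fx=4,fy=4,interpolation=cv2.INTER_CUBIC)
cv2.imwrite("pics/sc.png",a[:600])
cv2.imwrite("pics/sc.png",cv2.resize(i[140:300,135:335],(750,600),interpolation=cv2.INTER_CUBIC))
t=cv2.imread("pics/top0.png")
cv2.imwrite("pics/tc.png",cv2.resize(t[150:250,90:350],None,fx=3,fy=3,interpolation=cv2.INTER_CUBIC))
```

```text
(no output)
```

View pics/sc.png

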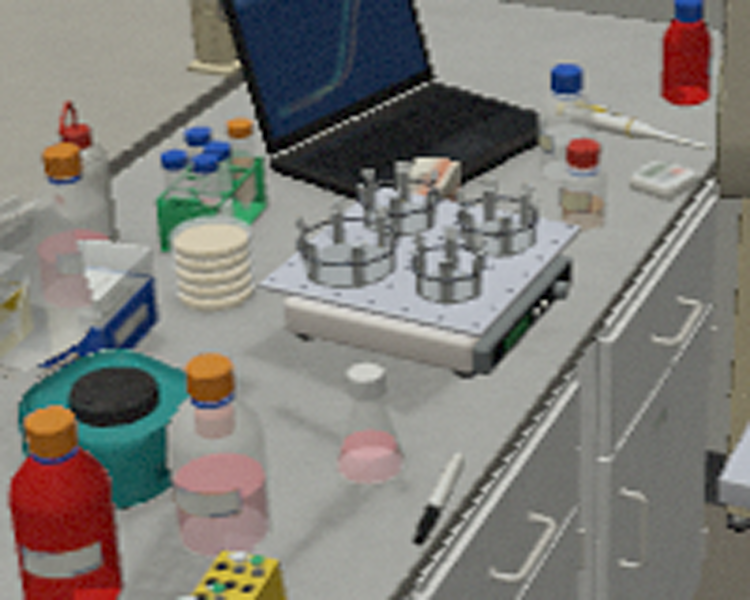

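View pics/tc.png

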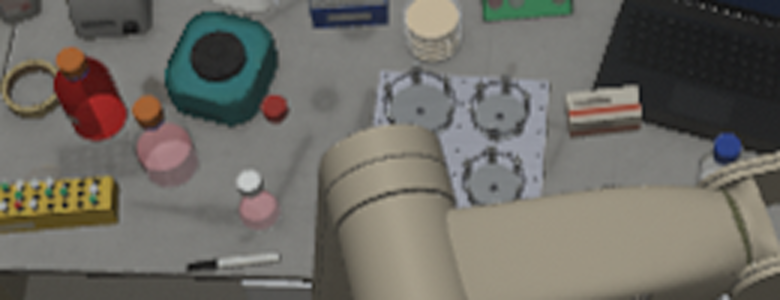

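```bash
cat > h.py <<'E'
import numpy as np, cv2
from bench import r, optics
def ray(s,u,v):
    P=np.array(s["pose"]); d=P[:3,:3]@np.array([(u-s["cx"])/s["fx"],-(v-s["cy"])/s["fy"],-1.]); return P[:3,3],d/np.linalg.norm(d)
def plane(s,u,v,z):
    o,d=ray(s,u,v); return o+d*(z-o[2])/d[2]
def tri(a,b):  # list of (o,d)
    A=np.zeros((3,3));c=np.zeros(3)
    for o,d in (a,b):
        M=np.eye(3)-np.outer(d,d);A+=M;c+=M@o
    return np.linalg.solve(A,c)
def proj(s,p):
    P=np.array(s["pose"]); q=P[:3,:3].T@(np.array(p)-P[:3,3]); return s["cx"]+s["fx"]*q[0]/-q[2], s["cy"]-s["fy"]*q[1]/-q[2]
def axes():  # tool axes in world (columns)
    from scipy.spatial.transform import Rotation as R
    q=r.sense(); return np.array(q["tool_pos"]),R.from_euler("xyz",q["tcp_rot"],degrees=True).as_matrix()
E
python3 - <<'E'
from h import *
S=dict(np.load("scene0.npz"));T=dict(np.load("top0.npz"))
sc=lambda u,v:(u/3.75+135,v/3.75+140)
tc=lambda u,v:(u/3+90,v/3+150)
for n,p,z in [("large",(210,373),170),("flask",(365,372),103),("tall",(567,75),132),("small",(583,150),96),("redtall",(688,8),132),("cS",(450,290),78),("cL",(350,272),78),("cMnear",(497,240),78),("cMfar",(397,222),78)]:
    print(n,plane(S,*sc(*p),z).round())
for n,p,z in [("large",(148,105),175),("flask",(249,181),107),("tall",(728,147),138),("cL",(420,108),78),("cMf",(499,112),78),("cMn",(492,185),78),("redcap",(274,106),10)]:
    print("top",n,plane(T,*tc(*p),z).round())
w=optics.snapshot("wrist");cv2.imwrite("pics/w0.png",w["pixels"]);print(w["fx"],w["cx"],w["cy"],np.round(w["pose"],3))
E
```

```text
large [534. 415. 170.]
flask [460. 265. 103.]
tall [ 516. -418.  132.]
small [ 448. -290.   96.]
redtall [ 447. -696.  132.]
cS [469.  49.  78.]
cL [584.  52.  78.]
cMnear [467. -73.  78.]
cMfar [587. -73.  78.]
top large [542. 412. 175.]
top flask [458. 268. 107.]
top tall [ 517. -421.  138.]
top cL [602.  31.  78.]
top cMf [599. -88.  78.]
top cMn [476. -82.  78.]
top redcap [638. 266.  10.]
289.4769718068212 257.45077463978805 192.31800104905238 [[ 3.71000e-01  8.89000e-01  2.70000e-01  2.89737e+02]
 [-9.29000e-01  3.55000e-01  1.06000e-01 -5.29725e+02]
 [-1.00000e-03 -2.90000e-01  9.57000e-01  3.72777e+02]
 [ 0.00000e+00  0.00000e+00  0.00000e+00  1.00000e+00]]
```

View pics/w0.png

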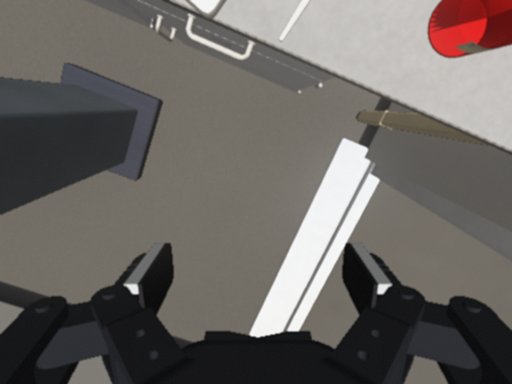

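The wrist view shows the floor, the cart edge and the red distractor at (470,25). I'll move to where the camera sees both right-hand bottles.

Units first: shifts go in shares of 750 mm and turns go in shares of 60 degrees. So 5 degrees / 60 = 0.0833.

```bash
echo '{"drx":[0.0833],"dry":[0],"drz":[0],"x":[0],"y":[0],"z":[0],"aperture":[85]}' | python3 -m handwheel >/dev/null 2>&1 || true; echo '{"drx":[0,0,0,0,0,0,0],"dry":[0,0,0,0,0,0,0],"drz":[0.1667,0.3333,0.3633,0.3633,0.3633,0.3633,0.3633],"x":[0.0667,0.1333,0.2,0.2667,0.3333,0.3333,0.3333],"y":[-0.0387,-0.0773,-0.116,-0.1547,-0.1933,-0.1933,-0.1933],"z":[-0.0267,-0.0533,-0.08,-0.1067,-0.1333,-0.1333,-0.1333],"aperture":[85,85,85,85,85,85,85]}' | python3 -m handwheel
python3 - <<'E'
from h import *
w=optics.snapshot("wrist");cv2.imwrite("pics/w1.png",w["pixels"]);np.savez("w1.npz",**w);print(axes(),np.round(w["pose"],3))
E
```

```text
time: 1.15
tool_pos: [404.2, -338.5, 343.1]
tcp_rot: [-175.4, 1.9, 0.1]
ft_force: [-0.5, 0.0, -0.1]
finger_gap: 84.6
grip_force: 0.0
(array([ 403.66654785, -338.89422867,  342.58625648]), array([[ 9.99432481e-01, -2.56390398e-03, -3.35878446e-02],
       [ 1.87172898e-04, -9.96661138e-01,  8.16488870e-02],
       [-3.36850394e-02, -8.16088364e-02, -9.96095034e-01]])) [[-1.00000e-03  9.47000e-01  3.22000e-01  4.81487e+02]
 [-9.97000e-01  2.50000e-02 -7.70000e-02 -3.50112e+02]
 [-8.10000e-02 -3.21000e-01  9.44000e-01  4.82515e+02]
 [ 0.00000e+00  0.00000e+00  0.00000e+00  1.00000e+00]]
```

View pics/w1.png

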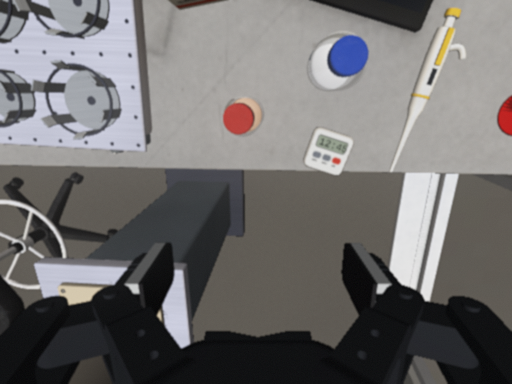

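The wrist view shows the small bottle's red cap at (239,118), the tall bottle's blue cap at (348,55) and the shaker at left. The tool has a 5° tilt left over from a needless first move, so I'll take that out now.

```bash
cat >> h.py <<'E'
def blob(s,col,near):
    b,g,rr=[s["pixels"][...,k].astype(int) for k in range(3)]
    m={"red":(rr>100)&(rr-b>70)&(rr-g>70),"blue":(b>90)&(b-rr>60),"orange":(rr>120)&(rr-b>80)&(g-b>25),"white":(rr>150)&(abs(rr-b)<25)}[col].astype(np.uint8)
    n,l,st,c=cv2.connectedComponentsWithStats(m); i=1+np.argmin([np.hypot(*(c[k]-near))+(99 if st[k][4]<60 else 0) for k in range(1,n)])
    h=cv2.convexHull(np.argwhere(l==i)[:,::-1].astype(np.float32)); M=cv2.moments(h); return M["m10"]/M["m00"],M["m01"]/M["m00"],st[i]
def cmd(target,yaw=0):  # rotvec and shift in tool axes to reach target pointing down
    from scipy.spatial.transform import Rotation as R
    p,A=axes(); G=R.from_euler("xyz",[180,0,yaw],degrees=True).as_matrix()
    return np.degrees(R.from_matrix(A.T@G).as_rotvec()).round(1),(A.T@(np.array(target)-p)).round(1)
E
python3 - <<'E'
from h import *
w=dict(np.load("w1.npz"))
for c,nr,z in(("red",(239,118),93),("blue",(348,55),129)):
    u,v,st=blob(w,c,nr);print(c,u,v,st,plane(w,u,v,z).round(1))
print(cmd([400,-300,330]))
E
```

```text
red 237.69302098584672 118.2891654465593 [223 104  30  30 713] [ 451.2 -292.4   93. ]
blue 348.58498705780846 54.915156744319816 [ 330   35   38   41 1190] [ 521.7 -421.1  129. ]
(array([-4.7,  1.9, -0.1]), array([ -3.2, -37.7,  15.8]))
```

Run:
```python
from h import *
print(cmd([451,-292,190]))
```

```text
(array([-4.7,  1.9, -0.1]), array([ 52.5, -34.4, 154.2]))
```

In the tool's units: 154 mm / 750 = 0.2053, 100 mm / 750 = 0.1333, -4.7 degrees / 60 = -0.0783.

```bash
echo '{"drx":[-0.0783,-0.0783,-0.0783,-0.0783,-0.0783,-0.0783],"dry":[0.0317,0.0317,0.0317,0.0317,0.0317,0.0317],"drz":[-0.0017,-0.0017,-0.0017,-0.0017,-0.0017,-0.0017],"x":[0.0227,0.0467,0.07,0.07,0.07,0.07],"y":[-0.0147,-0.0307,-0.0459,-0.0459,-0.0459,-0.0459],"z":[0.0667,0.1333,0.2053,0.2053,0.2053,0.2053],"aperture":[85,85,85,85,85,85]}' | python3 -m handwheel
python3 - <<'E'
from h import *
w=optics.snapshot("wrist");cv2.imwrite("pics/w2.png",w["pixels"]);np.savez("w2.npz",**w)
u,v,st=blob(w,"red",proj(w,(451,-292,93)));print(u,v,st,plane(w,u,v,93).round(1),axes())
u,v,st=blob(w,"blue",proj(w,(521,-421,129)));print(u,v,st,plane(w,u,v,129).round(1))
E
```

```text
time: 1.95
tool_pos: [452.4, -293.7, 193.9]
tcp_rot: [179.8, -0.2, -0.0]
ft_force: [0.2, 0.1, 0.3]
finger_gap: 85.0
grip_force: 0.0
256.4551009274413 194.5978177850518 [ 234  173   46   44 1563] [ 449.6 -293.4   93. ] (array([ 452.48183245, -293.4906683 ,  193.77445847]), array([[ 9.99992518e-01, -3.11662766e-04,  3.85585926e-03],
       [-2.97627468e-04, -9.99993331e-01, -3.64003062e-03],
       [ 3.85696800e-03,  3.63885577e-03, -9.99985941e-01]]))
447.7533227006911 111.8154645873944 [ 418   82   61   61 2860] [ 520.5 -426.   129. ]
```

View pics/w2.png

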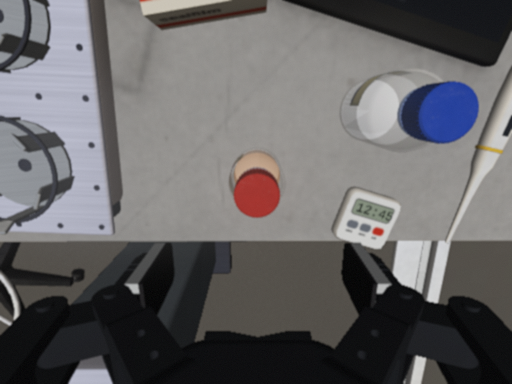

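The small bottle's red cap is at (256,195), nearly midway between the fingers. The tall bottle's blue cap is at (448,112). I'll go down in two stages.

In the tool's units: 105 mm / 750 = 0.14, 90 mm / 750 = 0.12.

```bash
echo '{"drx":[0,0,0,0,0],"dry":[0,0,0,0,0],"drz":[0,0,0,0,0],"x":[-0.004,-0.004,-0.004,-0.004,-0.004],"y":[0,0,0,0,0],"z":[0.0667,0.12,0.14,0.14,0.14],"aperture":[80,80,80,80,80]}' | python3 -m handwheel
python3 - <<'E'
from h import *
print(cmd([449.6,-293.4,80]))
E
```

```text
time: 2.62
tool_pos: [450.3, -293.0, 88.6]
tcp_rot: [179.8, -0.2, 0.1]
ft_force: [0.1, -0.7, 0.2]
finger_gap: 79.9
grip_force: 0.0
(array([ 0.2, -0.2,  0.1]), array([-0.7,  0.4,  8.6]))
```

In the tool's units: 8.5 mm / 750 = 0.0113, -0.7 mm / 750 = -0.0009.

```bash
echo '{"drx":[0,0,0,0,0,0,0],"dry":[0,0,0,0,0,0,0],"drz":[0,0,0,0,0,0,0],"x":[-0.0009,-0.0009,-0.0009,-0.0009,-0.0009,-0.0009,-0.0009],"y":[0.0005,0.0005,0.0005,0.0005,0.0005,0.0005,0.0005],"z":[0.0113,0.0113,0.0113,0.0113,0.0113,0.0113,0.0113],"aperture":[80,60,30,30,30,30,30]}' | python3 -m handwheel 50; echo '{"drx":[0,0,0,0],"dry":[0,0,0,0],"drz":[0,0,0,0],"x":[0,0,0,0],"y":[0,0,0,0],"z":[0,0,-0.0267,-0.0267],"aperture":[30,30,30,30]}' | python3 -m handwheel 50
```

```text
time: 3.5
tool_pos: [448.7, -292.7, 78.3]
tcp_rot: [179.9, -0.1, 0.1]
ft_force: [0.2, -1.7, 4.7]
finger_gap: 37.5
grip_force: 50.7
time: 4.0
tool_pos: [448.7, -292.3, 98.2]
tcp_rot: [179.9, -0.1, 0.1]
ft_force: [-0.4, -0.1, -1.7]
finger_gap: 37.8
grip_force: 50.2
```

Small bottle is gripped (gap 37.8). I'll lift it and look at the clamps from above.

In the tool's units: -272 mm / 750 = -0.3627, -232 mm / 750 = -0.3093.

```bash
echo '{"drx":[0,0,0,0,0,0,0,0],"dry":[0,0,0,0,0,0,0,0],"drz":[0,0,0,0,0,0,0,0],"x":[0,-0.0133,-0.0333,-0.0533,-0.0733,-0.092,-0.092,-0.092],"y":[0,-0.0267,-0.0933,-0.1667,-0.24,-0.3133,-0.3627,-0.3627],"z":[-0.08,-0.1533,-0.2,-0.24,-0.2733,-0.3093,-0.3093,-0.3093],"aperture":[30,30,30,30,30,30,30,30]}' | python3 -m handwheel; echo '{"drx":[0,0],"dry":[0,0],"drz":[0,0],"x":[0,0],"y":[0,0],"z":[0,0],"aperture":[30,30]}' | python3 -m handwheel
python3 - <<'E'
from h import *
w=optics.snapshot("wrist");cv2.imwrite("pics/w3.png",cv2.resize(w["pixels"],(800,600),interpolation=cv2.INTER_CUBIC));np.savez("w3.npz",**w)
print(axes())
E
```

```text
time: 5.0
tool_pos: [378.6, -17.8, 328.8]
tcp_rot: [180.0, -0.0, 0.3]
ft_force: [-0.5, -0.7, -1.0]
finger_gap: 37.6
grip_force: 50.8
time: 5.25
tool_pos: [378.6, -20.9, 328.5]
tcp_rot: [179.9, 0.0, -0.0]
ft_force: [-0.1, 0.1, -1.1]
finger_gap: 37.1
grip_force: 50.8
(array([378.67581068, -20.92686614, 328.67348085]), array([[ 9.99999593e-01, -6.41478592e-04, -6.34404831e-04],
       [-6.42038747e-04, -9.99999404e-01, -8.83153651e-04],
       [-6.33837929e-04,  8.83560604e-04, -9.99999409e-01]]))
```

View pics/w3.png

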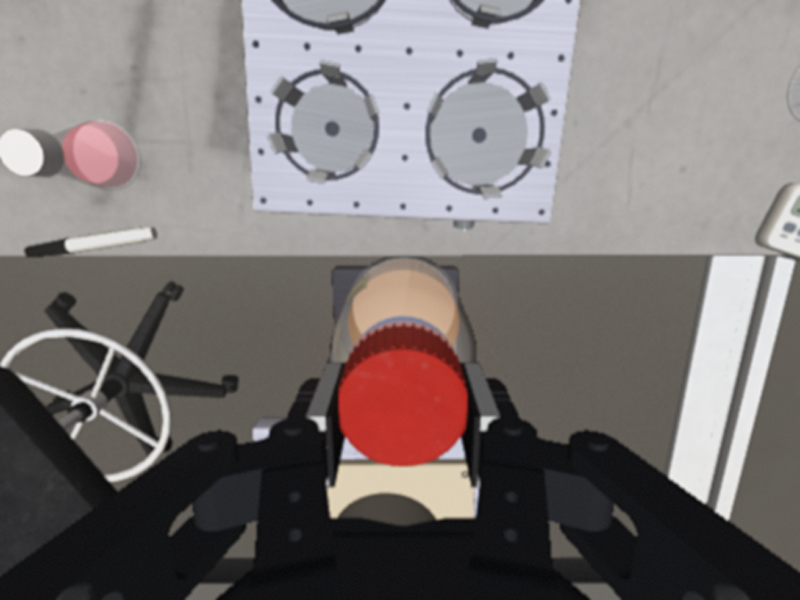

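The bolts in the clamp feet show at (332,128) for the small clamp and (479,134) for the near middle clamp in the enlarged picture. The bottle hangs upright in the grip. Next come the centres by dark-blob centroid.

```bash
cat >> h.py <<'E'
def bolt(s,u,v,R=7,z=79):
    g=cv2.cvtColor(s["pixels"],cv2.COLOR_BGR2GRAY).astype(float); u0,v0=int(round(u)),int(round(v))
    p=g[v0-R:v0+R+1,u0-R:u0+R+1]; W=np.clip(np.median(p)-25-p,0,None); y,x=np.mgrid[-R:R+1,-R:R+1]
    a,b=u0+(W*x).sum()/W.sum(),v0+(W*y).sum()/W.sum(); return (round(a,1),round(b,1)),plane(s,a,b,z).round(1)
E
python3 - <<'E'
from h import *
w=dict(np.load("w3.npz"))
for u,v in((332,128),(479,134)): print(bolt(w,u*.64,v*.64))
print(bolt(dict(np.load("w1.npz")),92,100), bolt(dict(np.load("w2.npz")),25,164))
# platform screw-hole/corner check and held cap
u,v,st=blob(w,"red",(258,255));p,A=axes();print(u,v,st,plane(w,u,v,p[2]+14)-p)
w2=dict(np.load("w2.npz"));print(proj(w,p+[0,0,14]))
b=w["pixels"];print((160/1,))
E
```

```text
((np.float64(212.1), np.float64(81.9)), array([478.6,  36. ,  79. ]))
((np.float64(306.2), np.float64(86.1)), array([473.6, -83.5,  79. ]))
((np.float64(90.9), np.float64(100.1)), array([473.7, -84.5,  79. ])) ((np.float64(20.5), np.float64(162.0)), array([476.3, -81.7,  79. ]))
257.14024561732447 257.4016436986344 [ 216  215   83   83 5245] [-5.10598916e-02 -5.10203315e-03  1.40000000e+01]
(np.float64(257.12991579672337), np.float64(257.3100370044029))
(160.0,)
```

In the tool's units: 99.9 mm / 750 = 0.1332, -56.9 mm / 750 = -0.0759.

```bash
echo '{"drx":[0,0,0,0,0,0],"dry":[0,0,0,0,0,0],"drz":[0,0,0,0,0,0],"x":[0.0667,0.1332,0.1332,0.1332,0.1332,0.1332],"y":[-0.0373,-0.0759,-0.0759,-0.0759,-0.0759,-0.0759],"z":[0.0267,0.0667,0.12,0.12,0.12,0.12],"aperture":[30,30,30,30,30,30]}' | python3 -m handwheel
python3 - <<'E'
from h import *
w=optics.snapshot("wrist");cv2.imwrite("pics/w4.png",w["pixels"]);np.savez("w4.npz",**w);print(cmd([478.6,36,160]))
p,A=axes();u,v,st=blob(w,"red",proj(w,p+[0,0,14]));print(plane(w,u,v,p[2]+14)-p)
for q in((598.5,31,79),(593.5,-88.5,79)):
    print(q,bolt(w,*proj(w,q)))
E
```

```text
time: 6.05
tool_pos: [479.7, 36.2, 242.2]
tcp_rot: [179.9, -0.3, 0.0]
ft_force: [-0.8, 0.0, 0.2]
finger_gap: 37.1
grip_force: 51.0
(array([ 0.1, -0.3,  0. ]), array([-1.5,  0.2, 82. ]))
[-1.39018989 -0.28489332 14.        ]
(598.5, 31, 79) ((np.float64(261.8), np.float64(55.5)), array([598.6,  31.6,  79. ]))
(593.5, -88.5, 79) ((np.float64(384.7), np.float64(61.3)), array([593.5, -88. ,  79. ]))
```

View pics/w4.png

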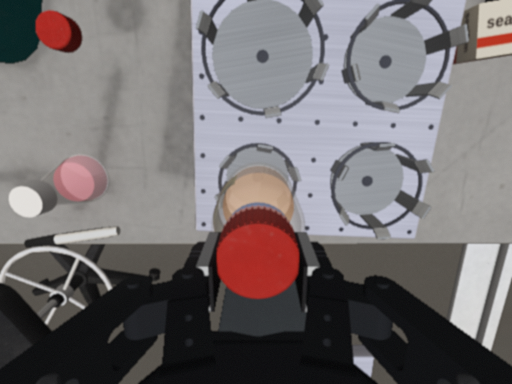

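The bottle is over the small clamp, with the large bolt at (262,56) and the far middle bolt at (385,61). Both are within 1 mm of the prediction. I'll lower it.

In the tool's units: 78 mm / 750 = 0.104, 60 mm / 750 = 0.08.

```bash
echo '{"drx":[0,0,0,0,0,0,0],"dry":[0,0,0,0,0,0,0],"drz":[0,0,0,0,0,0,0],"x":[-0.0017,-0.0017,-0.0017,-0.0017,-0.0017,-0.0017,-0.0017],"y":[0,0,0,0,0,0,0],"z":[0.0267,0.0533,0.08,0.104,0.104,0.104,0.104],"aperture":[30,30,30,30,30,30,30]}' | python3 -m handwheel; python3 -c "
from h import *
print(cmd([478.6,36,156.3]))"
```

```text
time: 6.98
tool_pos: [478.2, 36.8, 162.5]
tcp_rot: [179.9, -0.2, 0.1]
ft_force: [0.4, 0.3, -1.6]
finger_gap: 37.8
grip_force: 51.0
(array([ 0.1, -0.2,  0.1]), array([0.4, 0.8, 6.2]))
```

In the tool's units: 6.5 mm / 750 = 0.0087, 5.5 mm / 750 = 0.0073.

```bash
echo '{"drx":[0,0,0,0,0],"dry":[0,0,0,0,0],"drz":[0,0,0,0,0],"x":[0.0005,0.0005,0.0005,0.0005,0.0005],"y":[0.0008,0.0008,0.0008,0.0008,0.0008],"z":[0.004,0.0073,0.0087,0.0087,0.0087],"aperture":[30,30,30,30,30]}' | python3 -m handwheel
```

```text
time: 7.6
tool_pos: [478.5, 36.1, 156.2]
tcp_rot: [179.9, -0.1, 0.1]
ft_force: [-2.4, -1.3, 7.2]
finger_gap: 37.6
grip_force: 52.4
```

Contact at the expected height, so it is seated. I'll release, rise and go to the tall bottle.

In the tool's units: 170 mm / 750 = 0.2267, -110 mm / 750 = -0.1467.

```bash
echo '{"drx":[0,0,0,0,0,0,0,0],"dry":[0,0,0,0,0,0,0,0],"drz":[0,0,0,0,0,0,0,0],"x":[0,0,0,0,0,0,0,0.0133],"y":[0,0,0,0,0,0.0667,0.1467,0.2267],"z":[0,0,0,-0.04,-0.1067,-0.1467,-0.1467,-0.1467],"aperture":[46,60,60,60,60,80,80,80]}' | python3 -m handwheel; echo '{"drx":[0,0,0,0,0,0,0,0],"dry":[0,0,0,0,0,0,0,0],"drz":[0,0,0,0,0,0,0,0],"x":[0.0133,0.0267,0.04,0.04,0.04,0.04,0.04,0.04],"y":[0.08,0.16,0.24,0.32,0.3867,0.3867,0.3867,0.3867],"z":[0,0,0,0.02,0.04,0.04,0.04,0.04],"aperture":[80,80,80,80,80,80,80,80]}' | python3 -m handwheel
python3 - <<'E'
from h import *
w=optics.snapshot("wrist");cv2.imwrite("pics/w5.png",w["pixels"]);np.savez("w5.npz",**w)
u,v,st=blob(w,"blue",proj(w,(520,-424,129)));print(u,v,st,plane(w,u,v,129).round(1),cmd([520,-424,200]))
s=optics.snapshot("scene");np.savez("s5.npz",**s)
t=optics.snapshot("top");np.savez("t5.npz",**t)
E
```

```text
time: 8.6
tool_pos: [488.1, -135.3, 266.1]
tcp_rot: [179.9, -0.2, 0.1]
ft_force: [0.3, 0.5, 0.1]
finger_gap: 79.9
grip_force: 0.0
time: 9.6
tool_pos: [519.0, -422.7, 236.5]
tcp_rot: [179.9, -0.1, 0.1]
ft_force: [-0.5, -0.2, -0.2]
finger_gap: 80.1
grip_force: 0.0
252.7736434108527 190.63266888150608 [ 231  169   45   44 1539] [ 517.7 -419.   129. ] (array([ 0.1, -0.1,  0.1]), array([ 0.9,  1.2, 36.6]))
```

In the tool's units: 112 mm / 750 = 0.1493, 90 mm / 750 = 0.12.

```bash
echo '{"drx":[0,0,0,0,0,0],"dry":[0,0,0,0,0,0],"drz":[0,0,0,0,0,0],"x":[-0.0017,-0.0017,-0.0017,-0.0017,-0.0017,-0.0017],"y":[-0.0049,-0.0049,-0.0049,-0.0049,-0.0049,-0.0049],"z":[0.0667,0.12,0.1493,0.1493,0.1493,0.1493],"aperture":[80,80,80,80,80,80]}' | python3 -m handwheel
python3 - <<'E'
from h import *
w=optics.snapshot("wrist");p,A=axes()
u,v,st=blob(w,"blue",proj(w,(518,-419,129)));print(u,v,st,plane(w,u,v,129).round(1),cmd([517.7,-419,114]))
E
```

```text
time: 10.5
tool_pos: [518.2, -421.1, 126.0]
tcp_rot: [179.8, -0.2, 0.1]
ft_force: [0.3, -0.1, 0.2]
finger_gap: 79.9
grip_force: 0.0
252.9436834094368 251.40238333890187 [ 214  215   79   74 4472] [ 515.4 -419.   129. ] (array([ 0.2, -0.2,  0.1]), array([-0.4, -2. , 11.6]))
```

In the tool's units: 11.6 mm / 750 = 0.0155, -1.6 mm / 750 = -0.0021.

```bash
echo '{"drx":[0,0,0,0,0,0,0,0],"dry":[0,0,0,0,0,0,0,0],"drz":[0,0,0,0,0,0,0,0],"x":[-0.0021,-0.0021,-0.0021,-0.0021,-0.0021,-0.0021,-0.0021,-0.0021],"y":[-0.0027,-0.0027,-0.0027,-0.0027,-0.0027,-0.0027,-0.0027,-0.0027],"z":[0.0155,0.0155,0.0155,0.0155,0.0155,0.0155,0.0155,0.0155],"aperture":[80,60,30,30,30,30,30,30]}' | python3 -m handwheel 60; echo '{"drx":[0,0,0,0,0],"dry":[0,0,0,0,0],"drz":[0,0,0,0,0],"x":[0,0,0,0,0],"y":[0,0,0,0,0],"z":[-0.0133,-0.08,-0.1467,-0.2,-0.2],"aperture":[30,30,30,30,30]}' | python3 -m handwheel 60
```

```text
time: 11.55
tool_pos: [515.6, -418.3, 112.0]
tcp_rot: [179.9, -0.1, 0.1]
ft_force: [0.9, -1.8, 0.9]
finger_gap: 37.2
grip_force: 60.6
time: 12.18
tool_pos: [516.9, -419.2, 267.3]
tcp_rot: [179.6, -0.4, 0.1]
ft_force: [0.1, -0.6, -3.6]
finger_gap: 37.5
grip_force: 61.3
```

In the tool's units: -331 mm / 750 = -0.4413, 76.6 mm / 750 = 0.1021.

```bash
echo '{"drx":[0,0,0,0,0,0,0,0],"dry":[0,0,0,0,0,0,0,0],"drz":[0,0,0,0,0,0,0,0],"x":[0.0173,0.0347,0.052,0.0693,0.0867,0.1021,0.1021,0.1021],"y":[-0.0667,-0.14,-0.2133,-0.2867,-0.36,-0.4133,-0.4413,-0.4413],"z":[-0.0133,-0.0133,-0.0133,-0.0133,-0.0133,-0.0133,-0.0133,-0.0133],"aperture":[30,30,30,30,30,30,30,30]}' | python3 -m handwheel; echo '{"drx":[0,0],"dry":[0,0],"drz":[0,0],"x":[0,0],"y":[0,0],"z":[0,0],"aperture":[30,30]}' | python3 -m handwheel
python3 - <<'E'
from h import *
w=optics.snapshot("wrist");np.savez("w6.npz",**w);p,A=axes()
u,v,st=blob(w,"blue",proj(w,p+[0,0,16]));print(st,plane(w,u,v,p[2]+16)-p,cmd([593.5,-88.3,205]))
q=(598.5,31.3,79);print(proj(w,q));print(bolt(w,*proj(w,q)))
E
```

```text
time: 13.18
tool_pos: [590.8, -85.5, 270.0]
tcp_rot: [180.0, 0.1, 0.2]
ft_force: [0.4, -1.2, -3.3]
finger_gap: 37.3
grip_force: 61.9
time: 13.42
tool_pos: [591.3, -88.2, 271.2]
tcp_rot: [179.9, -0.0, -0.0]
ft_force: [0.1, -0.2, -2.6]
finger_gap: 37.2
grip_force: 61.9
[ 216  221   84   81 5421] [-1.04847862 -0.31470929 16.        ] (array([ 0.1, -0. , -0. ]), array([ 2.1,  0.1, 66.4]))
(np.float64(154.98663604225078), np.float64(163.06205740795346))
((np.float64(155.3), np.float64(162.9)), array([598.6,  30.9,  79. ]))
```

In the tool's units: 72 mm / 750 = 0.096, 55 mm / 750 = 0.0733.

```bash
echo '{"drx":[0,0,0,0,0,0,0],"dry":[0,0,0,0,0,0,0],"drz":[0,0,0,0,0,0,0],"x":[0.004,0.004,0.004,0.004,0.004,0.004,0.004],"y":[0,0,0,0,0,0,0],"z":[0.02,0.0467,0.0733,0.096,0.096,0.096,0.096],"aperture":[30,30,30,30,30,30,30]}' | python3 -m handwheel; python3 -c "
from h import *
print(cmd([594.2,-88.4,190]))"
```

```text
time: 14.35
tool_pos: [595.0, -87.0, 200.5]
tcp_rot: [179.9, -0.1, 0.1]
ft_force: [-0.7, 0.9, -3.9]
finger_gap: 37.6
grip_force: 61.8
(array([ 0.1, -0.1,  0.1]), array([-0.8,  1.4, 10.5]))
```

In the tool's units: 10.5 mm / 750 = 0.014, 10 mm / 750 = 0.0133.

```bash
echo '{"drx":[0,0,0,0,0,0],"dry":[0,0,0,0,0,0],"drz":[0,0,0,0,0,0],"x":[-0.0008,-0.0008,-0.0008,-0.0008,-0.0008,-0.0008],"y":[0.0013,0.0013,0.0013,0.0013,0.0013,0.0013],"z":[0.0067,0.0107,0.0133,0.014,0.014,0.014],"aperture":[30,30,30,30,30,30]}' | python3 -m handwheel
```

```text
time: 15.1
tool_pos: [594.5, -88.1, 189.9]
tcp_rot: [179.9, -0.1, 0.1]
ft_force: [-2.5, -0.8, 5.4]
finger_gap: 37.1
grip_force: 62.7
```

In the tool's units: -150 mm / 750 = -0.2, -100 mm / 750 = -0.1333.

```bash
echo '{"drx":[0,0,0,0,0,0,0,0],"dry":[0,0,0,0,0,0,0,0],"drz":[0,0,0,0,0,0,0,0],"x":[0,0,0,0,0,-0.0267,-0.0533,-0.08],"y":[0,0,0,0,0,-0.0533,-0.1267,-0.2],"z":[0,0,0,-0.0533,-0.12,-0.1333,-0.1333,-0.1333],"aperture":[46,60,60,60,60,80,80,80]}' | python3 -m handwheel; echo '{"drx":[0,0,0,0,0,0,0,0],"dry":[0,0,0,0,0,0,0,0],"drz":[0,0,0,0,0,0,0,0],"x":[-0.0253,-0.0507,-0.076,-0.1,-0.1,-0.1,-0.1,-0.1],"y":[-0.0667,-0.1333,-0.2,-0.272,-0.272,-0.272,-0.272,-0.272],"z":[0,0,0.0267,0.0667,0.1067,0.1333,0.1333,0.1333],"aperture":[80,80,80,80,80,80,80,80]}' | python3 -m handwheel
python3 - <<'E'
from h import *
w=optics.snapshot("wrist");cv2.imwrite("pics/w7.png",w["pixels"]);np.savez("w7.npz",**w)
print(axes()[0],proj(w,(459,266,108)))
E
```

```text
time: 16.1
tool_pos: [533.3, 63.3, 289.0]
tcp_rot: [180.0, -0.1, 0.0]
ft_force: [-0.3, 1.0, -0.1]
finger_gap: 79.7
grip_force: 0.0
time: 17.1
tool_pos: [459.7, 265.5, 189.9]
tcp_rot: [180.0, -0.1, -0.0]
ft_force: [1.3, 0.3, -0.6]
finger_gap: 79.9
grip_force: 0.0
[459.95282444 265.60254708 190.26883515] (np.float64(256.46350824288703), np.float64(198.83237229715596))
```

View pics/w7.png

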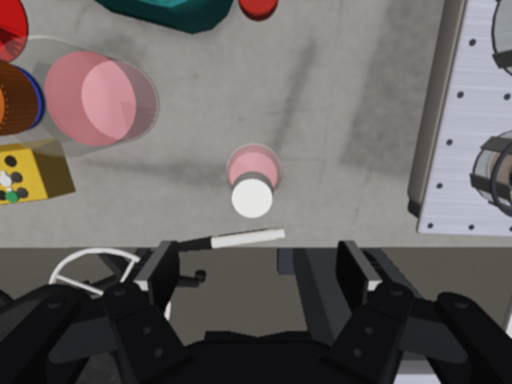

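The flask mouth is at (252,198), close to midway between the fingers. The large bottle's orange cap is at (15,98).

Run:
```python
from h import *
w=dict(np.load("w7.npz"))
b=w["pixels"].astype(int);print(b[198,252],b[215,252],b[175,252])
m=(b.min(2)>190).astype(np.uint8);n,l,st,c=cv2.connectedComponentsWithStats(m)
k=l[198,252];print(st[k],c[k],plane(w,*c[k],107).round(1),cmd(np.r_[plane(w,*c[k],107)[:2],81]))
```

```text
[228 229 229] [227 229 230] [118 121 124]
[ 232  179   40   39 1213] [251.60346249 197.90354493] [459.5 270.  107. ] (array([-0. , -0.2, -0. ]), array([ -0.8,  -4.4, 109.3]))
```

In the tool's units: 109 mm / 750 = 0.1453, 105 mm / 750 = 0.14.

```bash
echo '{"drx":[0,0,0,0,0,0],"dry":[0,0,0,0,0,0],"drz":[0,0,0,0,0,0],"x":[-0.0011,-0.0011,-0.0011,-0.0011,-0.0011,-0.0011],"y":[-0.0059,-0.0059,-0.0059,-0.0059,-0.0059,-0.0059],"z":[0.0667,0.1133,0.14,0.1453,0.1453,0.1453],"aperture":[80,80,80,80,80,80]}' | python3 -m handwheel; python3 -c "
from h import *
print(cmd([459.3,270,81]))"
```

```text
time: 17.9
tool_pos: [459.3, 270.6, 81.4]
tcp_rot: [-180.0, -0.2, 0.0]
ft_force: [0.3, 0.2, -0.6]
finger_gap: 80.4
grip_force: 0.0
(array([-0. , -0.2,  0. ]), array([0. , 0.6, 0.4]))
```

In the tool's units: 0.6 mm / 750 = 0.0008.

```bash
echo '{"drx":[0,0,0,0,0,0,0],"dry":[0,0,0,0,0,0,0],"drz":[0,0,0,0,0,0,0],"x":[0,0,0,0,0,0,0],"y":[0.0008,0.0008,0.0008,0.0008,0.0008,0.0008,0.0008],"z":[0,0,0,0,0,0,0],"aperture":[60,40,20,20,20,20,20]}' | python3 -m handwheel 40; echo '{"drx":[0,0,0,0,0],"dry":[0,0,0,0,0],"drz":[0,0,0,0,0],"x":[0,0,0,0,0],"y":[0,0,0,0,0],"z":[-0.0267,-0.0933,-0.1733,-0.2133,-0.2133],"aperture":[20,20,20,20,20]}' | python3 -m handwheel
python3 - <<'E'
from h import *
w=optics.snapshot("wrist");cv2.imwrite("pics/w8.png",w["pixels"]);p,A=axes();print(proj(w,p+[0,0,26]),cmd([473.6,-83.5,250]))
b=w["pixels"].astype(int);m=(b.min(2)>190).astype(np.uint8);n,l,st,c=cv2.connectedComponentsWithStats(m)
u,v=map(int,proj(w,p+[0,0,26]));k=l[v,u];print(st[k],plane(w,*c[k],p[2]+26)-p)
E
```

```text
time: 18.77
tool_pos: [458.3, 269.8, 80.0]
tcp_rot: [180.0, -0.1, 0.1]
ft_force: [-0.9, 1.8, 4.9]
finger_gap: 28.8
grip_force: 39.8
time: 19.4
tool_pos: [459.2, 270.2, 242.2]
tcp_rot: [-180.0, -0.3, 0.1]
ft_force: [0.3, 0.3, -1.4]
finger_gap: 28.8
grip_force: 39.7
(np.float64(257.9839065060694), np.float64(269.18161730609773)) (array([ 0. , -0.1,  0.1]), array([ 15.2, 353.3, -10. ]))
[ 226  237   64   64 3454] [ 0.27998891  0.23656329 26.        ]
```

View pics/w8.png

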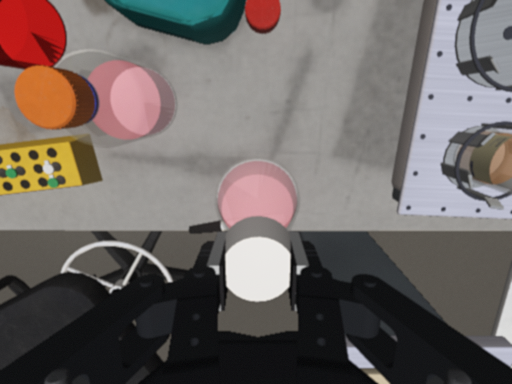

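The flask hangs upright in the grip, its mouth at (257,269). I'll carry it high over the seated small bottle to the near middle clamp.

In the tool's units: 353 mm / 750 = 0.4707, 285 mm / 750 = 0.38.

```bash
echo '{"drx":[0,0,0,0,0,0,0,0],"dry":[0,0,0,0,0,0,0,0],"drz":[0,0,0,0,0,0,0,0],"x":[0.004,0.008,0.0107,0.0133,0.016,0.0187,0.02,0.02],"y":[0.0267,0.0867,0.16,0.2333,0.3067,0.38,0.4467,0.4707],"z":[-0.0667,-0.1133,-0.1133,-0.1133,-0.1133,-0.1133,-0.1133,-0.1133],"aperture":[20,20,20,20,20,20,20,20]}' | python3 -m handwheel; echo '{"drx":[0,0,0,0,0],"dry":[0,0,0,0,0],"drz":[0,0,0,0,0],"x":[0,0,0,0,0],"y":[0,0,0,0,0],"z":[0,0.0533,0.0933,0.0933,0.0933],"aperture":[20,20,20,20,20]}' | python3 -m handwheel
python3 - <<'E'
from h import *
w=optics.snapshot("wrist");cv2.imwrite("pics/w9.png",w["pixels"]);p,A=axes();print(cmd([473.6,-83.5,158]))
b=w["pixels"].astype(int);m=(b.min(2)>190).astype(np.uint8);n,l,st,c=cv2.connectedComponentsWithStats(m)
u,v=map(int,proj(w,p+[0,0,26]));k=l[v,u];print(st[k],plane(w,*c[k],p[2]+26)-p)
q=(598.5,31.3,79);print(bolt(w,*proj(w,q)))
E
```

```text
time: 20.45
tool_pos: [472.0, -85.5, 321.9]
tcp_rot: [180.0, 0.2, -0.1]
ft_force: [-0.1, 1.0, -0.8]
finger_gap: 29.3
grip_force: 39.9
time: 21.08
tool_pos: [473.6, -82.4, 255.9]
tcp_rot: [179.9, -0.1, 0.1]
ft_force: [0.2, 0.3, -1.0]
finger_gap: 28.6
grip_force: 39.9
(array([ 0.1, -0.2,  0.1]), array([-0.7,  0.6, 98.5]))
[ 226  238   64   63 3393] [ 0.86835732  0.15051326 26.        ]
((np.float64(144.3), np.float64(50.3)), array([598.4,  31. ,  79. ]))
```

In the tool's units: 90 mm / 750 = 0.12, 80 mm / 750 = 0.1067.

```bash
echo '{"drx":[0,0,0,0,0,0,0],"dry":[0,0,0,0,0,0,0],"drz":[0,0,0,0,0,0,0],"x":[-0.0009,-0.0009,-0.0009,-0.0009,-0.0009,-0.0009,-0.0009],"y":[0.0008,0.0008,0.0008,0.0008,0.0008,0.0008,0.0008],"z":[0.0333,0.06,0.0867,0.1067,0.12,0.12,0.12],"aperture":[20,20,20,20,20,20,20]}' | python3 -m handwheel; python3 -c "
from h import *
print(cmd([473.4,-83.5,158]))"
```

```text
time: 22.0
tool_pos: [473.1, -84.0, 165.8]
tcp_rot: [179.9, -0.1, 0.1]
ft_force: [-0.2, -1.1, -1.7]
finger_gap: 28.8
grip_force: 39.9
(array([ 0.1, -0.1,  0.1]), array([ 0.3, -0.5,  7.8]))
```

```bash
echo '{"drx":[0,0,0,0,0],"dry":[0,0,0,0,0],"drz":[0,0,0,0,0],"x":[0.0004,0.0004,0.0004,0.0004,0.0004],"y":[-0.0005,-0.0005,-0.0005,-0.0005,-0.0005],"z":[0.0053,0.008,0.0101,0.0101,0.0101],"aperture":[20,20,20,20,20]}' | python3 -m handwheel
```

```text
time: 22.62
tool_pos: [473.3, -83.5, 158.0]
tcp_rot: [179.9, -0.1, 0.1]
ft_force: [-0.5, 1.8, 5.2]
finger_gap: 29.0
grip_force: 40.5
```

In the tool's units: -150 mm / 750 = -0.2, -130 mm / 750 = -0.1733.

```bash
echo '{"drx":[0,0,0,0,0,0,0,0],"dry":[0,0,0,0,0,0,0,0],"drz":[0,0,0,0,0,0,0,0],"x":[0,0,0,0,0,0.0067,0.0133,0.02],"y":[0,0,0,0,0,-0.0533,-0.1267,-0.2],"z":[0,0,0,-0.0533,-0.12,-0.1733,-0.1733,-0.1733],"aperture":[40,60,60,60,60,80,80,80]}' | python3 -m handwheel; echo '{"drx":[0,0,0,0,0,0,0,0],"dry":[0,0,0,0,0,0,0,0],"drz":[0,0,0,0,0,0,0,0],"x":[0.0093,0.0187,0.028,0.0373,0.0467,0.056,0.06,0.06],"y":[-0.0733,-0.1467,-0.22,-0.2933,-0.3667,-0.44,-0.4613,-0.4613],"z":[0,0,0,0,0,0,0,0],"aperture":[80,80,80,80,80,80,80,80]}' | python3 -m handwheel; echo '{"drx":[0,0],"dry":[0,0],"drz":[0,0],"x":[0,0],"y":[0,0],"z":[0,0],"aperture":[80,80]}' | python3 -m handwheel
python3 - <<'E'
from h import *
w=optics.snapshot("wrist");cv2.imwrite("pics/w10.png",w["pixels"]);np.savez("w10.npz",**w)
u,v,st=blob(w,"orange",proj(w,(538,413,172)));print(u,v,st,plane(w,u,v,172).round(1),axes()[0])
E
```

```text
time: 23.62
tool_pos: [488.0, 67.9, 288.1]
tcp_rot: [179.9, -0.2, -0.0]
ft_force: [0.6, -0.2, -0.1]
finger_gap: 80.1
grip_force: 0.0
time: 24.62
tool_pos: [531.8, 413.7, 285.7]
tcp_rot: [179.9, 0.0, 0.2]
ft_force: [-0.4, -0.0, 0.6]
finger_gap: 79.9
grip_force: 0.0
time: 24.88
tool_pos: [532.6, 411.5, 287.3]
tcp_rot: [179.9, -0.1, -0.0]
ft_force: [-0.2, 0.2, 0.1]
finger_gap: 80.0
grip_force: 0.0
253.6693851944793 183.08030112923464 [ 231  160   46   46 1629] [536.1 414.6 172. ] [532.56638502 411.62218565 287.36394664]
```

View pics/w10.png

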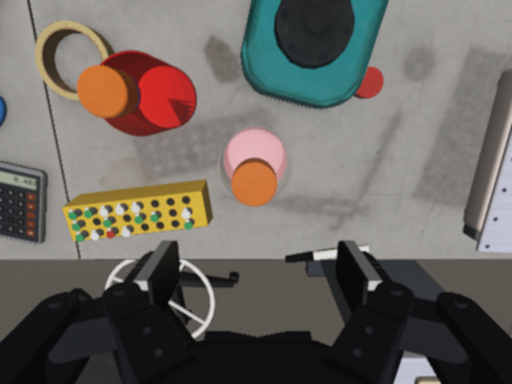

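The orange cap is at (254,183). The red distractor's cap is well clear at (108,92).

In the tool's units: 110 mm / 750 = 0.1467, 90 mm / 750 = 0.12.

```bash
echo '{"drx":[0,0,0,0,0,0],"dry":[0,0,0,0,0,0],"drz":[0,0,0,0,0,0],"x":[0.0047,0.0047,0.0047,0.0047,0.0047,0.0047],"y":[-0.004,-0.004,-0.004,-0.004,-0.004,-0.004],"z":[0.0667,0.12,0.1467,0.1467,0.1467,0.1467],"aperture":[80,80,80,80,80,80]}' | python3 -m handwheel
python3 - <<'E'
from h import *
w=optics.snapshot("wrist")
u,v,st=blob(w,"orange",proj(w,(536,414.6,172)));print(u,v,st,plane(w,u,v,172).round(1),cmd([536,414.6,163]))
E
```

```text
time: 25.68
tool_pos: [537.0, 416.3, 179.6]
tcp_rot: [-179.9, -0.2, 0.1]
ft_force: [0.7, -0.6, 1.6]
finger_gap: 79.9
grip_force: 0.0
259.951160928743 239.0844103854512 [ 223  198   75   79 4235] [536.4 414.6 172. ] (array([-0. , -0.2,  0.1]), array([-0.8,  1.6, 16.2]))
```

In the tool's units: 16 mm / 750 = 0.0213, 10 mm / 750 = 0.0133.

```bash
echo '{"drx":[0,0,0,0,0,0,0,0],"dry":[0,0,0,0,0,0,0,0],"drz":[0,0,0,0,0,0,0,0],"x":[-0.0008,-0.0008,-0.0008,-0.0008,-0.0008,-0.0008,-0.0008,-0.0008],"y":[0.0016,0.0016,0.0016,0.0016,0.0016,0.0016,0.0016,0.0016],"z":[0.0133,0.0213,0.0213,0.0213,0.0213,0.0213,0.0213,0.0213],"aperture":[80,70,50,30,30,30,30,30]}' | python3 -m handwheel 80; echo '{"drx":[0,0,0],"dry":[0,0,0],"drz":[0,0,0],"x":[0,0,0],"y":[0,0,0],"z":[0,-0.0133,-0.0133],"aperture":[30,30,30]}' | python3 -m handwheel
```

```text
time: 26.72
tool_pos: [535.3, 414.4, 161.0]
tcp_rot: [180.0, -0.1, 0.1]
ft_force: [0.5, -0.4, -0.4]
finger_gap: 38.3
grip_force: 78.5
time: 27.1
tool_pos: [535.7, 414.5, 172.0]
tcp_rot: [180.0, -0.1, 0.1]
ft_force: [-0.1, 1.1, -3.3]
finger_gap: 38.7
grip_force: 78.4
```

Units first: shifts go in shares of 750 mm and turns go in shares of 60 degrees. So 290 mm / 750 = 0.3867, -155 mm / 750 = -0.2067.

```bash
echo '{"drx":[0,0,0,0,0,0,0,0],"dry":[0,0,0,0,0,0,0,0],"drz":[0,0,0,0,0,0,0,0],"x":[0,0,0,0.0133,0.0267,0.04,0.0533,0.0667],"y":[0,0,0.0267,0.0933,0.1667,0.24,0.3133,0.3867],"z":[-0.0667,-0.14,-0.2067,-0.2067,-0.2067,-0.2067,-0.2067,-0.2067],"aperture":[30,30,30,30,30,30,30,30]}' | python3 -m handwheel; echo '{"drx":[0,0,0,0,0,0],"dry":[0,0,0,0,0,0],"drz":[0,0,0,0,0,0],"x":[0.0107,0.0171,0.0171,0.0171,0.0171,0.0171],"y":[0.0667,0.1244,0.1244,0.1244,0.1244,0.1244],"z":[0,0,0,0.0267,0.0267,0.0267],"aperture":[30,30,30,30,30,30]}' | python3 -m handwheel
python3 - <<'E'
from h import *
w=optics.snapshot("wrist");cv2.imwrite("pics/w11.png",w["pixels"]);p,A=axes()
u,v,st=blob(w,"orange",proj(w,p+[0,0,9]));print(st,plane(w,u,v,p[2]+10.5)-p,cmd([598.5,31.2,239]))
E
```

```text
time: 28.1
tool_pos: [585.4, 122.7, 326.2]
tcp_rot: [179.9, -0.1, 0.1]
ft_force: [1.7, -0.2, -3.4]
finger_gap: 38.1
grip_force: 79.8
time: 28.85
tool_pos: [597.9, 32.3, 305.6]
tcp_rot: [180.0, 0.0, 0.1]
ft_force: [0.9, 0.9, -3.7]
finger_gap: 38.4
grip_force: 81.0
[ 218  216   80   79 5062] [-0.67614959 -0.08123529 10.5       ] (array([ 0.1, -0. ,  0.1]), array([ 0.2,  0.9, 67.3]))
```

View pics/w11.png

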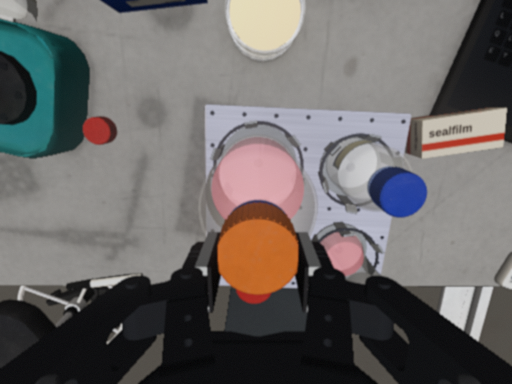

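The large bottle's cap is at (257,255), over the large clamp. The tall bottle at (398,191) and the flask at (345,255) stand in their clamps.

In the tool's units: 57 mm / 750 = 0.076, 45 mm / 750 = 0.06.

```bash
echo '{"drx":[0,0,0,0,0,0],"dry":[0,0,0,0,0,0],"drz":[0,0,0,0,0,0],"x":[0.0011,0.0011,0.0011,0.0011,0.0011,0.0011],"y":[0.0012,0.0012,0.0012,0.0012,0.0012,0.0012],"z":[0.02,0.04,0.06,0.076,0.076,0.076],"aperture":[30,30,30,30,30,30]}' | python3 -m handwheel; python3 -c "
from h import *
print(cmd([599,31.2,239]))"
```

```text
time: 29.65
tool_pos: [599.4, 30.2, 249.8]
tcp_rot: [179.9, -0.1, 0.1]
ft_force: [0.2, 1.7, -3.6]
finger_gap: 38.3
grip_force: 81.0
(array([ 0.1, -0.1,  0.1]), array([-0.5, -1. , 10.8]))
```

In the tool's units: 9 mm / 750 = 0.012, 7 mm / 750 = 0.0093.

```bash
echo '{"drx":[0,0,0,0,0],"dry":[0,0,0,0,0],"drz":[0,0,0,0,0],"x":[-0.0005,-0.0005,-0.0005,-0.0005,-0.0005],"y":[-0.0008,-0.0008,-0.0008,-0.0008,-0.0008],"z":[0.0053,0.0093,0.012,0.012,0.012],"aperture":[30,30,30,30,30]}' | python3 -m handwheel; echo '{"drx":[0,0,0,0],"dry":[0,0,0,0],"drz":[0,0,0,0],"x":[0,0,0,0],"y":[0,0,0,0],"z":[0.0013,0.0027,0.0027,0.0027],"aperture":[30,30,30,30]}' | python3 -m handwheel
```

```text
time: 30.28
tool_pos: [598.9, 30.9, 240.4]
tcp_rot: [179.9, -0.1, 0.1]
ft_force: [0.5, 0.4, -2.7]
finger_gap: 38.3
grip_force: 81.0
time: 30.78
tool_pos: [599.1, 30.9, 238.9]
tcp_rot: [179.9, -0.1, 0.1]
ft_force: [-0.8, -0.0, 0.0]
finger_gap: 38.2
grip_force: 81.6
```

In the tool's units: 1 mm / 750 = 0.0013, 0.7 mm / 750 = 0.0009.

```bash
echo '{"drx":[0,0,0],"dry":[0,0,0],"drz":[0,0,0],"x":[0,0,0],"y":[0,0,0],"z":[0.0009,0.0013,0.0013],"aperture":[30,30,30]}' | python3 -m handwheel
```

```text
time: 31.15
tool_pos: [599.3, 30.9, 238.9]
tcp_rot: [179.9, -0.2, 0.1]
ft_force: [-2.6, 1.2, 6.6]
finger_gap: 38.4
grip_force: 82.5
```

Seated. I'll release, rise and back off to look.

In the tool's units: -150 mm / 750 = -0.2, -120 mm / 750 = -0.16.

```bash
echo '{"drx":[0,0,0,0,0,0,0,0],"dry":[0,0,0,0,0,0,0,0],"drz":[0,0,0,0,0,0,0,0],"x":[0,0,0,0,0,-0.0533,-0.1333,-0.2],"y":[0,0,0,0,0,0,0,0],"z":[0,0,0,-0.0533,-0.12,-0.16,-0.16,-0.16],"aperture":[46,60,60,60,60,60,60,60]}' | python3 -m handwheel; echo '{"drx":[0,0,0],"dry":[0,0,0],"drz":[0,0,0],"x":[-0.04,-0.04,-0.04],"y":[0.04,0.04,0.04],"z":[0,0,0],"aperture":[60,60,60]}' | python3 -m handwheel
python3 - <<'E'
from h import *
w=optics.snapshot("wrist");s=optics.snapshot("scene");np.savez("w12.npz",**w)
a=cv2.resize(w["pixels"],(480,360));b=cv2.resize(s["pixels"][150:270,200:307],(321,360),interpolation=cv2.INTER_CUBIC)
cv2.imwrite("pics/f.png",np.hstack([a,b])[:, :800])
C={"small":((478.6,36),"red",93+78),"tall":((593.5,-88.2),"blue",129+78),"large":((598.5,31.2),"orange",172+78)}
for n,(c,col,z) in C.items():
    u,v,st=blob(w,col,proj(w,(*c,z)));print(n,st,(plane(w,u,v,z)[:2]-c).round(1))
E
```

```text
time: 32.15
tool_pos: [447.3, 30.9, 357.7]
tcp_rot: [179.9, -0.1, 0.1]
ft_force: [-0.0, -0.6, 1.1]
finger_gap: 59.7
grip_force: 0.0
time: 32.52
tool_pos: [419.0, 0.8, 357.4]
tcp_rot: [180.0, -0.1, 0.0]
ft_force: [-0.0, 0.0, 0.2]
finger_gap: 60.0
grip_force: 0.0
small [ 207   96   36   37 1055] [3.7 0.5]
tall [  0   0  22  13 187] [-17.1 308.6]Traceback (most recent call last):
  File "<stdin>", line 7, in <module>
  File "h.py", line 20, in blob
    n,l,st,c=cv2.connectedComponentsWithStats(m); i=1+np.argmin([np.hypot(*(c[k]-near))+(99 if st[k][4]<60 else 0) for k in range(1,n)])
                                                      ~~~~~~~~~^^^^^^^^^^^^^^^^^^^^^^^^^^^^^^^^^^^^^^^^^^^^^^^^^^^^^^^^^^^^^^^^^^^^^^^^^
    return _wrapfunc(a, 'argmin', axis=axis, out=out, **kwds)
    return _wrapit(obj, method, *args, **kwds)
    result = getattr(arr, method)(*args, **kwds)
ValueError: attempt to get argmin of an empty sequence
```

View pics/f.png

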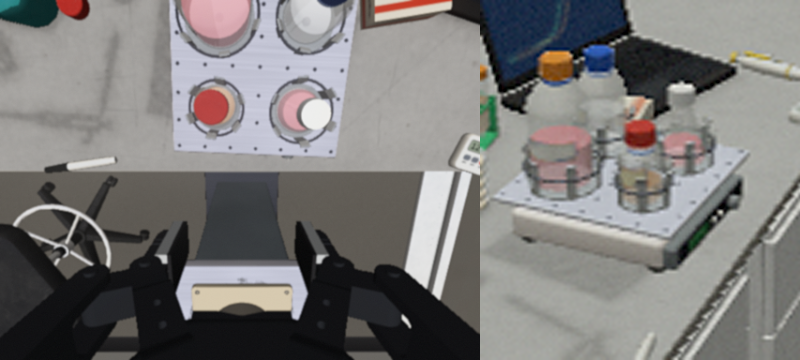

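Both views show all four vessels upright and down between the fingers of their own clamps, and the robot is clear of everything.

```bash
python3 -c "
from bench import workorder
print(workorder.hand_in())"
```

```text
the job is handed in; nothing more can be done
None
```

I seated all four vessels upright in their clamps (tall bottle in the far middle clamp, flask in the near one) and handed the job in at about 33 s; the hand-in returned no verdict.

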